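Level the bench scale, release its lock and load the spice tins

ROBOT

A 6-joint arm with a two-finger parallel gripper is mounted at the origin on a cart in front of the work surface, level with it; the furniture and walls round the work are solid. World frame = base frame: x ahead of the robot, y to its left, z up, the work surface at z = 0. Lengths are in m, angles in rad, forces in N, time in s.
With the tool pointing down it reaches from about 0.325 to 0.9 m from the base axis. Payload 6.1 kg.
Tool frame: the origin (TCP) lies at the very end of the fingers, on their centre line; the grasp point (between the pads) lies 19 mm behind it; z points along the fingers, y is the line along which they close (so a half turn about z gives the same grasp; the last joint's range is limited). The gripper opens to 85 mm and grips with 20 to 120 N. Pads are 22 mm wide; open, the fingers measure 114 mm over their backs; the gripper's body (76 mm by 85 mm) begins 54 mm behind the grasp point. The pads swing forward as they close: fully open they stand 13 mm farther back than shut.
Start: joints at [1.168, 0.22, 1.526, -0, 1.395, -0.126], TCP at [0.171, 0.601, 0.231] pointing down, gripper open.
Joint ranges: [-2.98, 2.98], [-0.91, 2.08], [0.09, 2.57], [-1.24, 4.39], [0.2, 2.65], [-2.68, 2.68]. Speed limits (rad/s): [2.57, 2.57, 3.01, 3.14, 3.14, 3.14].

INTERFACE

Orientations are given as a rotation vector (axis times angle).
In Python, from rig import manip, vision, hand_in gives the robot as it stands. The module is installed in compiled form; this text tells all that it offers.
- The arm moves only by the tool move_arm, never from a script. Its arguments are lists of equal length, an entry for each row: "offset": the shift along the tool's x, y, z in m, a list of three; "rot": the turn, a rotation vector about the tool's x, y, z in rad, a list of three; "jaw": the closure, from 0 (fully open) to 1 (shut). In form: {"offset": [[x, y, z], ...], "rot": [[rx, ry, rz], ...], "jaw": [jaw, ...]}. A call has exactly 10 rows; each row is the pose to reach, as a shift and turn from the pose commanded when the call began, along the tool's axes at that moment; what a row does not reach only later rows make up. A row lasts 1/8 s, in which the tool goes at most 62.5 mm and 10.7 degrees, less where a joint would pass 70% of its speed; a pose out of reach is approached as far as the arm can. A call with a gripper value outside its range is refused whole. The fingers move at their own pace and stop on an object; the grip force is fixed at half the most. Time passes only in rows, so rows that repeat a pose let the fingers close, or fill a call up. It gives the time, the measured TCP pose, the force, the opening and the grip force at its end, in the units of the state.
- manip.observe(): the state, without advancing time (a new reading comes with each control period).
- vision.camera(name): name is "scene" or "side" or "wrist"; returns a dict with "img" (420x560x3 uint8, red, green, blue), "vertical_fov" (degrees; the focal length in pixels is half the picture's height over the tangent of half this angle, whatever the lens; pixels are square), "cx", "cy" (the principal point, pixels), "extrinsics" (4x4, takes a point from world to camera coordinates). Camera axes: x right, y down, z forward; pixel columns grow to the right and rows downward; lengths in m; the calibration is good to about 2 mm. A picture is of the moment at which its call begins. There is no depth.
- hand_in(): hands the job in; it is judged then, once.
The state is a dict: "t": time; "joints": joint angles; "joint_velocities": joint speeds; "tau": joint torques, N m; "ee_pos": TCP position; "tcp_rot": TCP orientation; "contact_force": force on the tool from outside, world axes, zero at the start; "ft_torque": the same for the moment, N m; "grip_width": finger opening in m; "gripper_force": force on a finger pad.
Only numpy, scipy, OpenCV 4.12 (cv2) and the standard library are available. Lean on these libraries where they do the work, as an engineer would, in place of code of your own. Each camera call takes 0.05 s, during which the arm holds its last target. There are 200 camera calls.

TASK

Get the kitchen scale ready and load it: first screw both knurled brass collars along their threaded studs until the top of each is level with the middle of the red band (the left one sits too low, the right one too high), then turn the transport-lock knob clockwise until it clicks over from the red dot to the green one. Only after that stand every round spice tin (green or orange lid) that stands left and right of the scale upright on the steel pan, and leave the two cups at the front where they are.

Things in the scene. Friction and masses are not known exactly. Their poses are not given: they have to be found in the camera images.
- scale_base: bench scale standing on the worktop, fixed: grey base plate (275 x 250 mm, 14 mm high, with a 370 mm wide cross piece carrying the two studs). Origin under the plate at worktop height; its x axis points to the back of the scale, y to the left stud, z up. The steel pan is 170 x 220 mm and flat, without a rim
- pan_center (a point): centre of the top face of the steel weighing pan (170 mm along its x, 220 mm along its y), 70 mm above the worktop when level; its z axis is the pan's normal. The pan and its white deck rest on a rear pivot and on the two collars and tilt a few degrees while the collars are off their bands
- collar_left (a joint): turning angle (rad) of the left brass collar, 0 when its top is level with the middle of the red band; counter-clockwise seen from above counts positive and raises the collar 4.0 mm per rad (25 mm per turn, steep thread). Turns stiffly (0.08 N m) and stays where left; range -5 to 5; starts 2.0 to 3.4 rad (8 to 14 mm) too low
- collar_left_top (a point): centre of the top face of the left brass collar, on the stud's axis. Knurled collar of 40 mm diameter, 30 mm tall, on an upright threaded stud of 12 mm diameter whose tip is 118 mm above the worktop. Under the collar a boss 28 mm wide joins it to the deck by a 24 mm wide ear towards the scale's middle; grip the collar across its upper 25 mm
- band_left (a point): middle of the red band (6 mm tall, 15 mm diameter) on the left stud, 100 mm above the worktop, on the stud's axis; at base-plate coordinates x -30, y +160 mm; its axes are those of the scale
- collar_right (a joint): as collar_left, for the right collar; starts 2.0 to 3.4 rad (8 to 14 mm) too high, hiding the band
- collar_right_top (a point): centre of the top face of the right brass collar, like the left one; the collars lean with the deck by up to 4 degrees until both are set
- band_right (a point): middle of the red band on the right stud, 100 mm above the worktop; at base-plate coordinates x -30, y -160 mm
- lock_knob (a joint): angle (rad) of the transport-lock knob, clockwise seen from above counts positive: held against its stop at 0 (bar points at the red dot, locked) by an over-centre detent of 0.12 N m that fades to nothing at 0.6; beyond that it snaps by itself to its other stop at 1.2 (green dot, released) and stays there
- lock_knob_grip (a point): grip point of the lock knob, on its vertical axis, 47 mm above the worktop at the front of the scale (base-plate coordinates x -115, y 0): a grey bar 44 mm long, 13 mm wide, 24 mm tall (top at 57 mm) on a disc of 44 mm diameter. The point's x axis runs along the bar and turns with it; at angle 0 the bar lies along the scale's x axis
- green_tin_1: round aluminium spice tin with a green band and a green disc on its lid, 54 mm diameter at the lid (52 mm below it), 40 mm tall, 0.12 kg; its body's origin is the centre of its underside, z up along the tin. Loose; stands upright on the worktop beside the scale; may be absent (None)
- green_tin_2: second spice tin with green band and disc, same size; its body's origin is the centre of its underside, z up along the tin. Loose; stands upright on the worktop beside the scale; may be absent (None)
- orange_tin_1: round aluminium spice tin with an orange band and an orange disc on its lid, 54 mm diameter at the lid (52 mm below it), 40 mm tall, 0.12 kg; its body's origin is the centre of its underside, z up along the tin. Loose; stands upright on the worktop beside the scale; may be absent (None)
- orange_tin_2: second spice tin with orange band and disc, same size; its body's origin is the centre of its underside, z up along the tin. Loose; stands upright on the worktop beside the scale; may be absent (None)
- check_cup: loose white cup with red and blue checks, 74 x 97 x 62 mm, near the front edge to the right; a bystander, origin under its centre
- stone_cup: loose cream stoneware cup with leaf pattern, 70 x 99 x 60 mm, near the front edge to the left; a bystander, origin under its centre

How it is judged:
On the way, in this order (a step that is already met when the one before it is completed fails the run):
1. both collars stand with their tops level with the red bands (z of collar_left_top in the frame of band_left between -0.003 and 0.003 m and z of collar_right_top in the frame of band_right between -0.003 and 0.003 m), for 0.2 s.
2. the lock knob has clicked over to the green dot (all of step 1 and value of joint lock_knob above 0.9 rad), for 0.2 s.
3. every spice tin stands on the pan (x of green_tin_1 in the frame of pan_center between -0.085 and 0.085 m and y of green_tin_1 in the frame of pan_center between -0.11 and 0.11 m and z of green_tin_1 in the frame of pan_center between -0.006 and 0.006 m and angle between each of green_tin_1, green_tin_2, orange_tin_1, orange_tin_2's own z axis and vertical below 0.15 rad and contact force between each of green_tin_1, green_tin_2, orange_tin_1, orange_tin_2 and the fingers below 0.1 N and linear speed of each of green_tin_1, green_tin_2, orange_tin_1, orange_tin_2 below 0.03 m/s and x of green_tin_2 in the frame of pan_center between -0.085 and 0.085 m and y of green_tin_2 in the frame of pan_center between -0.11 and 0.11 m and z of green_tin_2 in the frame of pan_center between -0.006 and 0.006 m and x of orange_tin_1 in the frame of pan_center between -0.085 and 0.085 m and y of orange_tin_1 in the frame of pan_center between -0.11 and 0.11 m and z of orange_tin_1 in the frame of pan_center between -0.006 and 0.006 m and x of orange_tin_2 in the frame of pan_center between -0.085 and 0.085 m and y of orange_tin_2 in the frame of pan_center between -0.11 and 0.11 m and z of orange_tin_2 in the frame of pan_center between -0.006 and 0.006 m), for 0.2 s.
At the end, for the whole second after the job is handed in: The top of each collar is within 3 mm of the middle of its red band, the lock knob is past 0.9 rad (released), and every spice tin that is present stands upright (within 0.15 rad) on the pan, its axis within the pan's outline, released and at rest (all of step 2 and all of step 3); the robot touches nothing.
It fails at once if a cup at the front is shifted by more than 3 cm (distance of any of check_cup, stone_cup from where it was at the start of the episode above 0.03 m).
Of green_tin_1, green_tin_2, orange_tin_1, orange_tin_2 only 3 to 4 are there at a start; the rules pass over those that are not, and their reading is None.
At some moment in a run one of green_tin_1, green_tin_2, orange_tin_1, orange_tin_2 may be knocked a few centimetres aside while the robot is not near it.
It also fails if it takes over 210 s, if anything falls off the work surface, if the arm or the gripper's body presses on something with over 40 N, if the wrist force passes 120 N, or if a joint passes its speed limit or range.

## Working session

There is one attempt and no reset: what is moved stays moved. The work goes in short steps, Python scripts to look and compute and a tool call to move; the robot and the scene stay as the last step left them, time stands still between calls to the robot, and variables do not carry over. Pictures are saved under pics/ and viewed, at most 14 in all, crops included, and the job is handed in when it is done.

Besides the shell and the picture viewer there is one more tool, called in YAML: its name, and indented under it one key for each argument. move_arm: Moves the arm, as the interface text tells. Its arguments: {"type":"object","properties":{"offset":{"type":"array"},"rot":{"type":"array"},"jaw":{"type":"array"}},"required":["offset","rot","jaw"]}

```bash
mkdir -p pics
cat > h.py <<'E'
import numpy as np, cv2
from rig import manip, vision, hand_in
from scipy.spatial.transform import Rotation as R
def cam(n):
    c=vision.camera(n); c['f']=c['img'].shape[0]/2/np.tan(np.radians(c['vertical_fov'])/2); return c
def save(c,p): cv2.imwrite(p,cv2.cvtColor(c['img'],cv2.COLOR_RGB2BGR))
def ray(c,u,v):
    E=np.array(c['extrinsics']); d=E[:3,:3].T@np.array([(u-c['cx'])/c['f'],(v-c['cy'])/c['f'],1]); return -E[:3,:3].T@E[:3,3],d
def onz(c,u,v,z):
    o,d=ray(c,u,v); return o+d*(z-o[2])/d[2]
def proj(c,P):
    E=np.array(c['extrinsics']); q=E[:3,:3]@np.array(P)+E[:3,3]; return q[:2]/q[2]*c['f']+[c['cx'],c['cy']]
E
python3 - <<'E'
from h import *
np.set_printoptions(precision=4,suppress=True)
for n in ['scene','side','wrist']:
    c=cam(n); save(c,f'pics/{n}0.png'); print(n,c['f'],c['cx'],c['cy'],c['extrinsics'])
print(manip.observe())
a=[cv2.imread(f'pics/{n}0.png') for n in ['scene','side']]
E
```

```text
scene 430.51196085168 275.6323446005865 209.82581924159334 [[ 0.6823 -0.7311  0.0041 -0.3516]
 [-0.4282 -0.4041 -0.8083  0.3021]
 [ 0.5926  0.5497 -0.5887  1.0408]
 [ 0.      0.      0.      1.    ]]
side 432.5249501405052 274.9406734440339 209.38762454731457 [[-0.9961  0.0878 -0.0126  0.5165]
 [ 0.0545  0.4935 -0.8681  0.0585]
 [-0.0699 -0.8653 -0.4963  1.127 ]
 [ 0.      0.      0.      1.    ]]
wrist 367.14629108795054 276.38597910824285 203.4410515212569 [[ 0.273   0.962  -0.0016 -0.6243]
 [ 0.9213 -0.261   0.2881 -0.0373]
 [ 0.2768 -0.0801 -0.9576  0.3789]
 [ 0.      0.      0.      1.    ]]
{'t': 0.15, 'joints': array([ 1.1679,  0.2211,  1.5273,  0.    ,  1.3947, -0.1261]), 'joint_velocities': array([ 0.0023, -0.003 , -0.0033, -0.0005,  0.0005,  0.0014]), 'tau': array([  0.0003, -49.7492, -38.99  ,  -0.0002,   0.0074,  -0.0001]), 'ee_pos': array([0.1706, 0.6008, 0.2305]), 'tcp_rot': array([-0.4334, -3.1111,  0.0022]), 'contact_force': array([ 0.6284, -0.0381,  0.4116]), 'ft_torque': array([ 0.0022, -0.0008,  0.009 ]), 'gripper_force': 0.0, 'grip_width': 0.08530483413420897}
```

View pics/scene0.png

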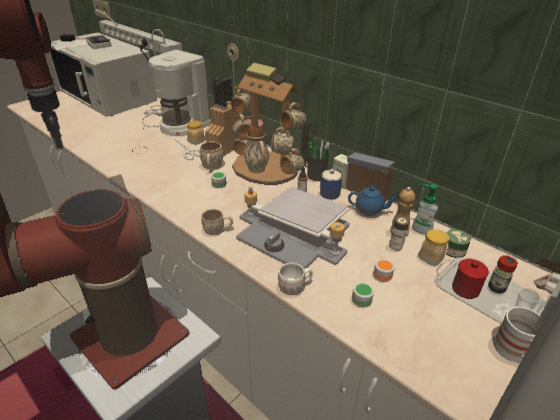

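View pics/side0.png

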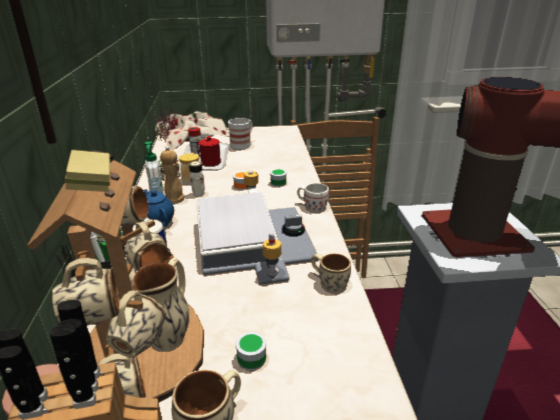

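The scene shows the scale, with the collars at about (251,197) left and (337,230) right and the knob at (273,241). There are three tins: green (219,178), orange (384,268) and green (363,293). The side view shows the left stud at (271,248).

Run:
```python
from h import *
np.set_printoptions(precision=4,suppress=True)
a=cv2.imread('pics/scene0.png')[175:275,230:360]; b=cv2.imread('pics/side0.png')[180:290,190:330]
a=cv2.resize(a,(780,600),interpolation=cv2.INTER_CUBIC)[:, :]
z=cv2.resize(a,(400,308)); 
b=cv2.resize(b,(392,308),interpolation=cv2.INTER_CUBIC)
cv2.imwrite('pics/zoom.png',np.hstack([z,b]))
for n in ['scene','side']:
    c=cam(n); h=cv2.cvtColor(c['img'],cv2.COLOR_RGB2HSV)
    for nm,lo,hi in [('green',(60,130,60),(85,255,255)),('orange',(5,200,150),(14,255,255)),('brass',(15,150,100),(28,255,255))]:
        m=cv2.inRange(h,lo,hi); k,l,s,ce=cv2.connectedComponentsWithStats(m)
        for i in range(1,k):
            if s[i,4]>25: print(n,nm,s[i],ce[i],onz(c,*ce[i],0.04)[:2])
```

```text
scene green [422 184  15   6  43] [430.5116 186.1628] [ 1.0515 -0.2413]
scene green [426 195  10   8  66] [430.2727 198.8333] [ 0.9782 -0.2775]
scene brass [188 121  14   8  70] [193.9714 124.1143] [0.7997 0.7611]
scene brass [331 223  13   8  54] [337.1852 226.7778] [ 0.6413 -0.1404]
scene brass [426 230  22  16 275] [436.8545 237.5127] [ 0.8032 -0.387 ]
side green [144 141   9  12  55] [148.1091 145.2   ] [ 0.9294 -0.6276]
side green [273 170  11   4  37] [277.8919 171.5405] [ 0.4783 -0.3442]
side green [240 335  22  16 289] [250.4706 342.5744] [0.5925 0.3581]
side brass [180 154  18   8 107] [188.5514 157.7944] [ 0.7711 -0.4906]
side brass [236 172  22   6  85] [246.4941 174.9412] [ 0.5782 -0.3303]
side brass [263 240  18  10 115] [271.9217 245.4783] [0.5308 0.0647]
```

View pics/zoom.png

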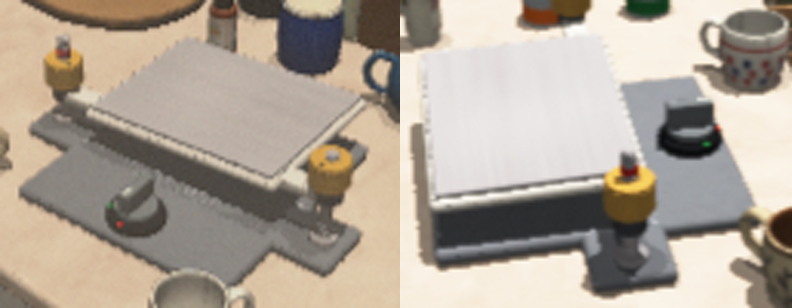

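Run:
```python
from h import *
np.set_printoptions(precision=4,suppress=True)
c=cam('scene'); s=cam('side')
L=onz(c,250.5,187.3,.118);Rr=onz(c,338.2,225.4,.118);print(L,Rr,np.linalg.norm(L-Rr)); print(onz(s,271.8,235.4,.118), onz(s,246.5,174.9,.11))
y=(L-Rr)/np.linalg.norm(L-Rr); y[2]=0; x=np.array([y[1],-y[0],0]); o=(L+Rr)/2+.03*x; o[2]=0
print('base',o,np.degrees(np.arctan2(x[1],x[0])))
for p,n in [((-.115,0,.057),'knob'),((0,0,.07),'pan'),((-.03,.16,.118),'L'),((-.03,-.16,.118),'R')]:
    w=o+p[0]*x+p[1]*y+[0,0,p[2]]; print(n,w,proj(c,w),proj(s,w))
for u,v in [(384,265),(363,289.5),(218.5,175.5)]: print(onz(c,u,v,.04))
w=cam('wrist');E=np.array(w['extrinsics']);ob=manip.observe();T=np.eye(4);T[:3,:3]=R.from_rotvec(ob['tcp_rot']).as_matrix();T[:3,3]=ob['ee_pos'];print(E@T)
print(T)
for r in [h for h in (0,)]:
  for n,cc,boxes in [('scene',c,[(372,392,255,282),(352,375,280,308),(208,230,168,190)])]:
    for a,b,e,d in boxes:
        im=cv2.cvtColor(cc['img'],cv2.COLOR_RGB2HSV)[e:d,a:b]; m=im[...,1]>120
        m&=((im[...,0]>35)&(im[...,0]<90))|(im[...,0]<13)
        k=np.argwhere(m); print(len(k), np.median(im[m],0), k.mean(0)[::-1]+[a,e], k.min(0)[::-1]+[a,e],k.max(0)[::-1]+[a,e])
```

```text
[0.5315 0.1239 0.118 ] [ 0.5635 -0.1927  0.118 ] 0.31828633130053424
[0.536  0.1406 0.118 ] [ 0.5796 -0.1811  0.11  ]
base [ 0.5773 -0.0314  0.    ] 5.777830357329652
knob [ 0.4629 -0.043   0.057 ] [274.2375 235.5721] [294.8743 214.5034]
pan [ 0.5773 -0.0314  0.07  ] [296.9469 213.4201] [249.9861 214.8852]
L [0.5314 0.1248 0.118 ] [250.291  187.2092] [273.3558 231.2208]
R [ 0.5636 -0.1936  0.118 ] [338.4667 225.5159] [252.0186 170.0793]
[ 0.5924 -0.3354  0.04  ]
[ 0.4758 -0.3447  0.04  ]
[0.5886 0.3517 0.04  ]
[[ 0.0003  1.     -0.     -0.0002]
 [-0.9575  0.0003 -0.2884  0.0294]
 [-0.2884  0.0001  0.9575  0.1574]
 [ 0.      0.      0.      1.    ]]
[[-0.9619  0.2732 -0.0001  0.1707]
 [ 0.2732  0.9619 -0.0003  0.6011]
 [ 0.0001 -0.0003 -1.      0.2311]
 [ 0.      0.      0.      1.    ]]
77 [ 11. 151. 137.] [382.0909 276.5325] [374 261] [391 280]
  return _methods._mean(a, axis=axis, dtype=dtype,
  ret = um.true_divide(
<stdin>:17: RuntimeWarning: Mean of empty slice.
Traceback (most recent call last):
ValueError: zero-size array to reduction operation minimum which has no identity
```

move_arm:
  offset:
    - [-0.05, -0.05, -0.05]
    - [-0.1, -0.1, -0.08]
    - [-0.14, -0.14, -0.1]
    - [-0.18, -0.18, -0.13]
    - [-0.22, -0.22, -0.13]
    - [-0.26, -0.26, -0.13]
    - [-0.3, -0.3, -0.13]
    - [-0.34, -0.34, -0.13]
    - [-0.37, -0.37, -0.13]
    - [-0.4, -0.4, -0.13]
  rot:
    - [0, 0, 0.18]
    - [0, 0, 0.36]
    - [0, 0, 0.54]
    - [0, 0, 0.72]
    - [0, 0, 0.9]
    - [0, 0, 1.08]
    - [0, 0, 1.26]
    - [0, 0, 1.44]
    - [0, 0, 1.6]
    - [0, 0, 1.7]
  jaw: [0, 0, 0, 0, 0, 0, 0, 0, 0, 0]

```text
t: 1.65
ee_pos: [0.447, 0.1051, 0.3616]
tcp_rot: [2.628, 1.721, 0.001]
contact_force: [-0.2, 1.1, 0.2]
grip_width: 0.0856
gripper_force: 0.0
```

move_arm:
  offset:
    - [-0.03, 0.03, 0]
    - [-0.06, 0.07, 0]
    - [-0.09, 0.1, 0]
    - [-0.09, 0.13, 0]
    - [-0.09, 0.13, 0]
    - [-0.09, 0.13, 0]
    - [-0.09, 0.13, 0]
    - [-0.09, 0.13, 0]
    - [-0.09, 0.13, 0]
    - [-0.09, 0.13, 0]
  rot:
    - [0, 0, 0.18]
    - [0, 0, 0.36]
    - [0, 0, 0.54]
    - [0, 0, 0.72]
    - [0, 0, 0.9]
    - [0, 0, 0.98]
    - [0, 0, 0.98]
    - [0, 0, 0.98]
    - [0, 0, 0.98]
    - [0, 0, 0.98]
  jaw: [0, 0, 0, 0, 0, 0, 0, 0, 0, 0]

```text
t: 2.9
ee_pos: [0.5301, -0.0268, 0.3614]
tcp_rot: [3.128, 0.291, 0.0]
contact_force: [-0.6, -0.1, 0.5]
grip_width: 0.0855
gripper_force: 0.0
```

Run:
```python
from h import *
np.set_printoptions(precision=4,suppress=True)
c=cam('wrist'); save(c,'pics/w1.png'); cv2.imwrite('pics/w1b.png',cv2.resize(cv2.imread('pics/w1.png'),(784,588),interpolation=cv2.INTER_CUBIC))
print(manip.observe()['ee_pos'])
h=cv2.cvtColor(c['img'],cv2.COLOR_RGB2HSV)
for nm,lo,hi in [('green',(50,120,40),(90,255,255)),('orange',(4,190,120),(13,255,255)),('brass',(15,140,90),(28,255,255)),('red',(0,170,80),(3,255,255))]:
    m=cv2.inRange(h,lo,hi); k,l,s,ce=cv2.connectedComponentsWithStats(m)
    for i in range(1,k):
        if s[i,4]>15: print(nm,s[i],ce[i],onz(c,*ce[i],0.04)[:2],onz(c,*ce[i],0.1)[:2])
```

```text
[ 0.5301 -0.0268  0.3614]
green [  0  33   6  28 107] [ 1.6822 47.1869] [0.5933 0.3121] [0.5945 0.27  ]
green [486 220  29  27 613] [499.9902 233.1892] [ 0.4797 -0.3436] [ 0.4955 -0.3009]
brass [121 110  37  36 705] [140.3248 127.0624] [0.5312 0.1455] [0.5404 0.1249]
brass [511 131  33  32 821] [526.849  146.6602] [ 0.5969 -0.3352] [ 0.5975 -0.2936]
brass [412 138  36  36 778] [428.9897 155.6311] [ 0.5632 -0.2175] [ 0.5682 -0.191 ]
red [133 123   8  11  16] [137.9375 126.75  ] [0.5311 0.1484] [0.5403 0.1275]
```

View pics/w1b.png

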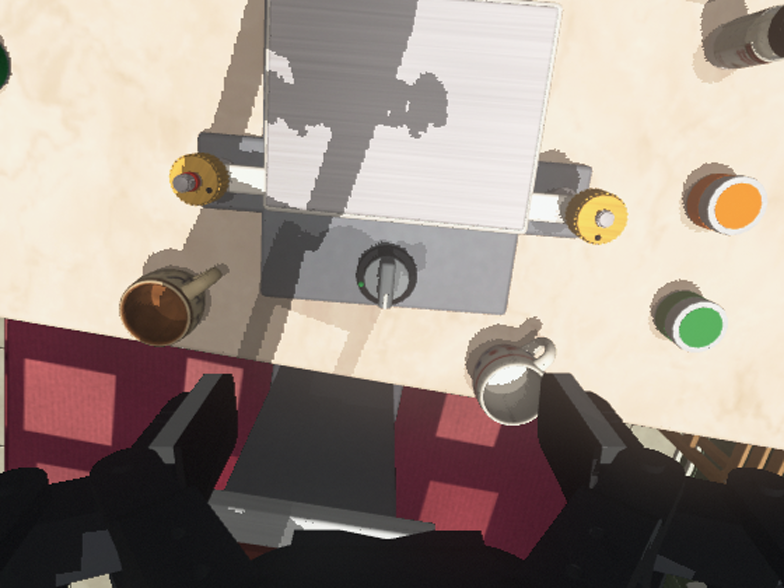

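The left stud tip is at about (132,131) and the right at (431,156) in raw pixels. The tins are found at (0.480,-0.344) and (0.597,-0.335), plus green near (0.59,0.35).

```bash
cat >> h.py <<'E'
def tl(w,ob=None):
    "world target point -> tool-frame offset"
    ob=ob or manip.observe(); return R.from_rotvec(ob['tcp_rot']).as_matrix().T@(np.array(w)-ob['ee_pos'])
E
python3 - <<'E'
from h import *
np.set_printoptions(precision=4,suppress=True)
c=cam('wrist')
L=onz(c,132,130.7,.118);Rr=onz(c,431.4,155.7,.118);print(L,Rr,np.linalg.norm(L-Rr))
y=(L-Rr)/np.linalg.norm(L-Rr); x=np.array([y[1],-y[0],0]); o=(L+Rr)/2+.03*x; o[2]=0
print('base',o,np.degrees(np.arctan2(x[1],x[0])))
for p,n in [((-.115,0,.057),'knob'),((-.115,-0,.057),'k'),((0,0,.07),'pan'),((.085,.11,.07),'pL'),((.085,-.11,.07),'pR'),((-.085,-.11,.07),'fr')]:
    w=o+p[0]*x+p[1]*y+[0,0,p[2]]; print(n,w,proj(c,w)*1.4)
h=cv2.cvtColor(c['img'],cv2.COLOR_RGB2HSV)
m=cv2.inRange(h,(14,120,60),(30,255,255)); 
for a,b,P in [(100,180,L),(400,465,Rr)]:
    mm=np.zeros_like(m); mm[90:190,a:b]=m[90:190,a:b]
    k=cv2.findContours(mm,0,2)[0]; k=max(k,key=len); (u,v),r=cv2.minEnclosingCircle(k); print('enc',u,v,r,cv2.boundingRect(k))
    for z in (.085,.09,.095,.1,.105,.11,.115): print(z,proj(c,[P[0],P[1],z]),'r',c['f']*.02/(np.array(c['extrinsics'])@[P[0],P[1],z,1])[2])
print(tl([L[0],L[1],.22]))
E
```

```text
[0.5379 0.1269 0.118 ] [ 0.5701 -0.1856  0.118 ] 0.31421651056694
base [ 0.5838 -0.0263  0.    ] 5.884016005938187
knob [ 0.4694 -0.038   0.057 ] [386.9917 285.5917]
k [ 0.4694 -0.038   0.057 ] [386.9917 285.5917]
pan [ 0.5838 -0.0263  0.07  ] [398.613 156.314]
pL [0.6571 0.0919 0.07  ] [265.6525  30.3672]
pR [ 0.6797 -0.127   0.07  ] [549.3629  56.1468]
fr [ 0.5106 -0.1444  0.07  ] [515.5507 267.0833]
enc 141.26744079589844 126.86212921142578 20.842592239379883 (121, 109, 42, 38)
0.085 [143.0834 127.8111] r 17.834649574459693
0.09 [141.5148 128.2199] r 18.044505258201863
0.095 [139.9088 128.6385] r 18.25935838001587
0.1 [138.264  129.0672] r 18.479389602176433
0.105 [136.5792 129.5064] r 18.70478840133162
0.11 [134.8528 129.9564] r 18.93575361269867
0.115 [133.0832 130.4177] r 19.172494015082034
enc 428.0 155.0 20.000099182128906 (410, 137, 38, 38)
0.085 [419.7146 150.9779] r 17.516376578729286
0.09 [421.3706 151.6471] r 17.71876652519563
0.095 [423.0652 152.3319] r 17.925888101794385
0.1 [424.8    153.0329] r 18.137909200696004
0.105 [426.5763 153.7507] r 18.355005752221505
0.11 [428.3956 154.4859] r 18.57736221172182
0.115 [430.2595 155.2391] r 18.805172082280095
[ 0.0359 -0.1498  0.1414]
```

move_arm:
  offset:
    - [0, -0.05, 0.0]
    - [0.02, -0.1, 0.03]
    - [0.036, -0.15, 0.06]
    - [0.036, -0.15, 0.11]
    - [0.036, -0.15, 0.141]
    - [0.036, -0.15, 0.141]
    - [0.036, -0.15, 0.141]
    - [0.036, -0.15, 0.141]
    - [0.036, -0.15, 0.141]
    - [0.036, -0.15, 0.141]
  rot:
    - [0, 0, 0]
    - [0, 0, 0]
    - [0, 0, 0]
    - [0, 0, 0]
    - [0, 0, 0]
    - [0, 0, 0]
    - [0, 0, 0]
    - [0, 0, 0]
    - [0, 0, 0]
    - [0, 0, 0]
  jaw: [0, 0, 0, 0, 0, 0, 0, 0, 0, 0]

```text
t: 4.25
ee_pos: [0.5384, 0.1271, 0.2211]
tcp_rot: [-3.128, -0.29, -0.002]
contact_force: [-1.2, 0.2, -0.2]
grip_width: 0.0856
gripper_force: 0.0
```

Run:
```python
from h import *
np.set_printoptions(precision=4,suppress=True)
c=cam('wrist'); save(c,'pics/w2.png')
ob=manip.observe(); print(ob['ee_pos'])
u,v=proj(c,[.5379,.1269,.1]); print(u,v)
u,v=int(u),int(v); s=c['img'][max(v-75,0):v+75,max(u-100,0):u+100]; print(max(v-75,0),max(u-100,0))
cv2.imwrite('pics/w2c.png',cv2.cvtColor(cv2.resize(s,None,fx=4,fy=4,interpolation=cv2.INTER_CUBIC),cv2.COLOR_RGB2BGR))
```

```text
[0.5382 0.1271 0.2208]
276.80622897537927 196.66248123237276
121 176
```

View pics/w2c.png

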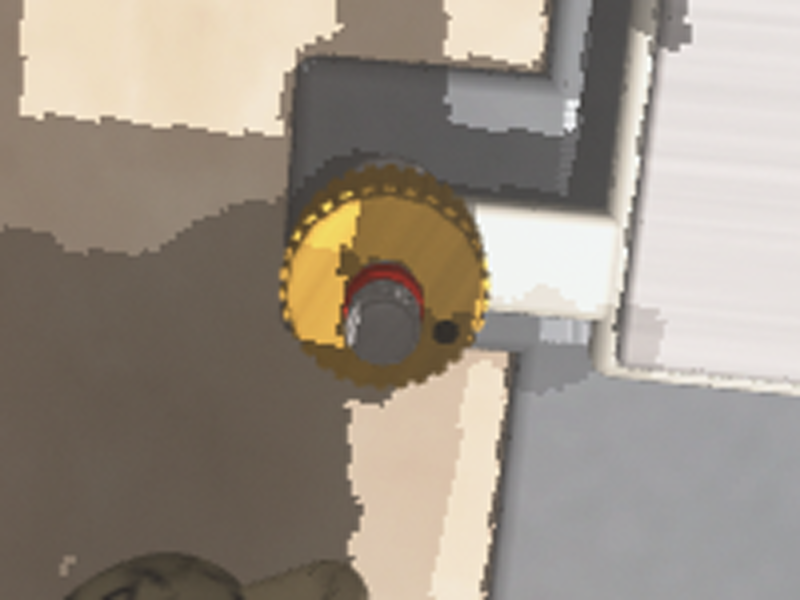

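Run:
```python
from h import *
np.set_printoptions(precision=4,suppress=True)
c=cam('wrist')
L=onz(c,271.5,204.2,.118); print(L)
for z in (.08,.084,.088,.092,.096,.1): print(z,proj(c,[L[0],L[1],z]),'r',c['f']*.02/(np.array(c['extrinsics'])@[L[0],L[1],z,1])[2])
print(tl([L[0],L[1],.068]))
```

```text
[0.5367 0.1305 0.118 ]
0.08 [272.1084 190.4068] r 25.09967605055326
0.084 [272.0516 191.695 ] r 25.43275914222327
0.088 [271.9932 193.0178] r 25.774801427121076
0.092 [271.9333 194.3766] r 26.12616930644677
0.096 [271.8717 195.773 ] r 26.487249436982722
0.1 [271.8084 197.2086] r 26.858450150434397
[-0.0008 -0.0036  0.1526]
```

move_arm:
  offset:
    - [-0.001, -0.0035, 0.05]
    - [-0.001, -0.0035, 0.1]
    - [-0.001, -0.0035, 0.13]
    - [-0.001, -0.0035, 0.154]
    - [-0.001, -0.0035, 0.154]
    - [-0.001, -0.0035, 0.154]
    - [-0.001, -0.0035, 0.154]
    - [-0.001, -0.0035, 0.154]
    - [-0.001, -0.0035, 0.154]
    - [-0.001, -0.0035, 0.154]
  rot:
    - [0, 0, 0]
    - [0, 0, 0]
    - [0, 0, 0]
    - [0, 0, 0]
    - [0, 0, 0]
    - [0, 0, 0]
    - [0, 0, 0]
    - [0, 0, 0]
    - [0, 0, 0]
    - [0, 0, 0]
  jaw: [0, 0, 0, 0, 0, 0.9, 0.9, 0.9, 0.9, 0.9]

```text
t: 5.6
ee_pos: [0.5374, 0.1306, 0.0679]
tcp_rot: [-3.128, -0.29, -0.004]
contact_force: [-1.7, -0.5, 6.1]
grip_width: 0.0371
gripper_force: 59.5
```

move_arm:
  offset:
    - [0, 0, -0.0007]
    - [0, 0, -0.0014]
    - [0, 0, -0.0022]
    - [0, 0, -0.0029]
    - [0, 0, -0.0036]
    - [0, 0, -0.0043]
    - [0, 0, -0.005]
    - [0, 0, -0.0058]
    - [0, 0, -0.0065]
    - [0, 0, -0.0065]
  rot:
    - [0, 0, -0.18]
    - [0, 0, -0.36]
    - [0, 0, -0.54]
    - [0, 0, -0.72]
    - [0, 0, -0.9]
    - [0, 0, -1.08]
    - [0, 0, -1.26]
    - [0, 0, -1.44]
    - [0, 0, -1.62]
    - [0, 0, -1.62]
  jaw: [0.9, 0.9, 0.9, 0.9, 0.9, 0.9, 0.9, 0.9, 0.9, 0.9]

```text
t: 6.85
ee_pos: [0.537, 0.1308, 0.0743]
tcp_rot: [1.944, 2.467, 0.002]
contact_force: [-2.3, 0.4, 6.2]
grip_width: 0.0374
gripper_force: 59.4
```

move_arm:
  offset:
    - [0, 0, -0.0007]
    - [0, 0, -0.0014]
    - [0, 0, -0.0022]
    - [0, 0, -0.0029]
    - [0, 0, -0.0036]
    - [0, 0, -0.0043]
    - [0, 0, -0.005]
    - [0, 0, -0.0055]
    - [0, 0, -0.0055]
    - [0, 0, -0.0055]
  rot:
    - [0, 0, -0.18]
    - [0, 0, -0.36]
    - [0, 0, -0.54]
    - [0, 0, -0.72]
    - [0, 0, -0.9]
    - [0, 0, -1.08]
    - [0, 0, -1.26]
    - [0, 0, -1.38]
    - [0, 0, -1.38]
    - [0, 0, -1.38]
  jaw: [0.9, 0.9, 0.9, 0.9, 0.9, 0.9, 0.9, 0.9, 0.9, 0.9]

```text
t: 8.1
ee_pos: [0.5368, 0.1305, 0.0798]
tcp_rot: [-0.068, 3.14, -0.0]
contact_force: [-3.4, -0.2, 8.6]
grip_width: 0.0374
gripper_force: 59.5
```

move_arm:
  offset:
    - [0, 0, 0]
    - [0, 0, 0]
    - [0, 0, 0]
    - [0, 0, 0]
    - [0, 0, -0.04]
    - [0, 0, -0.08]
    - [0, 0, -0.12]
    - [0, 0, -0.141]
    - [0, 0, -0.141]
    - [0, 0, -0.141]
  rot:
    - [0, 0, 0]
    - [0, 0, 0]
    - [0, 0, 0]
    - [0, 0, 0]
    - [0, 0, 0]
    - [0, 0, 0]
    - [0, 0, 0]
    - [0, 0, 0]
    - [0, 0, 0]
    - [0, 0, 0]
  jaw: [0, 0, 0, 0, 0, 0, 0, 0, 0, 0]

```text
t: 9.35
ee_pos: [0.5357, 0.1303, 0.2179]
tcp_rot: [0.068, -3.139, 0.0]
contact_force: [-0.6, 0.2, 0.0]
grip_width: 0.0854
gripper_force: 0.0
```

Run:
```python
from h import *
np.set_printoptions(precision=4,suppress=True)
c=cam('wrist'); s=cam('side')
a=c['img']; u,v=proj(c,[.5367,.1305,.1]).astype(int); print(u,v)
A=cv2.resize(a[v-60:v+60,u-60:u+60],(480,480),interpolation=cv2.INTER_CUBIC); print(v-60,u-60)
B=cv2.resize(s['img'][215:275,250:288],(304,480),interpolation=cv2.INTER_CUBIC)
cv2.imwrite('pics/w3.png',cv2.cvtColor(np.hstack([A,B]),cv2.COLOR_RGB2BGR))
for z in (.085,.09,.095,.1,.105,.118): print(z,proj(c,[.5367,.1305,z]), proj(s,[.5367,.1305,z]))
```

```text
276 198
138 216
0.085 [276.2121 193.4908] [271.3509 245.6634]
0.09 [276.2092 195.1976] [271.312  243.7455]
0.095 [276.2061 196.9637] [271.2729 241.8173]
0.1 [276.203  198.7923] [271.2335 239.8788]
0.105 [276.1997 200.6868] [271.194  237.9299]
0.118 [276.1907 205.9477] [271.0903 232.8135]
```

View pics/w3.png

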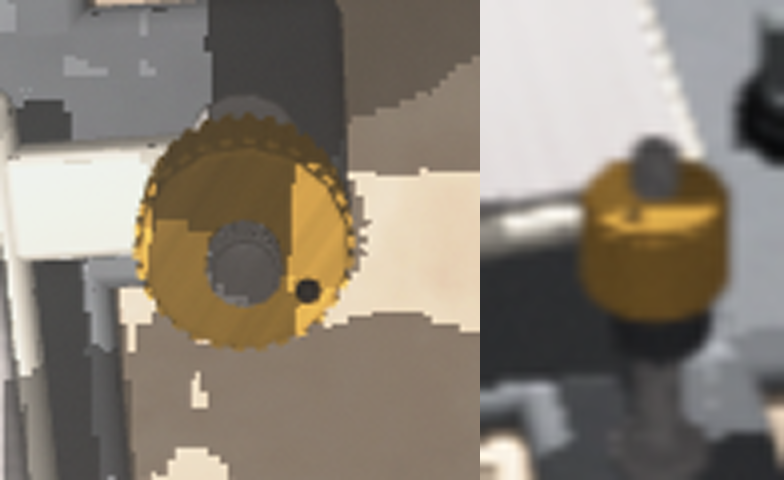

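move_arm:
  offset:
    - [0, 0, 0.05]
    - [0, 0, 0.1]
    - [0, 0, 0.138]
    - [0.001, 0, 0.138]
    - [0.001, 0, 0.138]
    - [0.001, 0, 0.138]
    - [0.001, 0, 0.138]
    - [0.001, 0, 0.138]
    - [0.001, 0, 0.139]
    - [0.001, 0, 0.1395]
  rot:
    - [0, 0, 0]
    - [0, 0, 0]
    - [0, 0, 0]
    - [0, 0, 0]
    - [0, 0, 0]
    - [0, 0, 0]
    - [0, 0, 0]
    - [0, 0, 0]
    - [0, 0, 0.17]
    - [0, 0, 0.34]
  jaw: [0, 0, 0, 0, 0.9, 0.9, 0.9, 0.9, 0.9, 0.9]

```text
t: 10.7
ee_pos: [0.5368, 0.1305, 0.0822]
tcp_rot: [0.472, 3.102, 0.001]
contact_force: [-0.4, 0.4, 6.0]
grip_width: 0.0375
gripper_force: 59.3
```

move_arm:
  offset:
    - [0, 0, 0.0007]
    - [0, 0, 0.0014]
    - [0, 0, 0.0018]
    - [0, 0, 0.0018]
    - [0, 0, 0.0018]
    - [0, 0, 0.0018]
    - [0, 0, -0.04]
    - [0, 0, -0.1]
    - [0, 0, -0.14]
    - [0, 0, -0.14]
  rot:
    - [0, 0, 0.17]
    - [0, 0, 0.34]
    - [0, 0, 0.46]
    - [0, 0, 0.46]
    - [0, 0, 0.46]
    - [0, 0, 0.46]
    - [0, 0, 0.46]
    - [0, 0, 0.46]
    - [0, 0, 0.46]
    - [0, 0, 0.46]
  jaw: [0.9, 0.9, 0.9, 0.9, 0, 0, 0, 0, 0, 0]

```text
t: 11.95
ee_pos: [0.5379, 0.1306, 0.2245]
tcp_rot: [1.158, 2.912, 0.006]
contact_force: [0.1, -0.7, 0.0]
grip_width: 0.0854
gripper_force: 0.0
```

Run:
```python
from h import *
np.set_printoptions(precision=4,suppress=True)
c=cam('wrist'); s=cam('side')
a=c['img']; u,v=proj(c,[.5367,.1305,.1]).astype(int); print(u,v)
A=cv2.resize(a[v-60:v+60,u-60:u+60],(480,480),interpolation=cv2.INTER_CUBIC); print(v-60,u-60)
B=cv2.resize(s['img'][215:275,250:288],(304,480),interpolation=cv2.INTER_CUBIC)
cv2.imwrite('pics/w4.png',cv2.cvtColor(np.hstack([A,B]),cv2.COLOR_RGB2BGR))
print(tl([.568,-.188,.24])); print(tl([.568,-.188,.1]))
```

```text
273 193
133 213
[-0.2424 -0.209  -0.0202]
[-0.2423 -0.2091  0.1198]
```

View pics/w4.png

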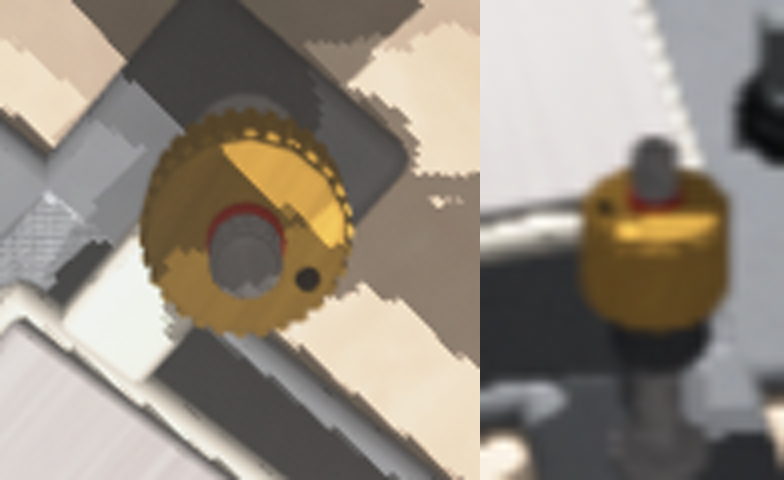

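Roughly the upper half of the band shows above the left collar, so it is about level. Next is the right one.

move_arm:
  offset:
    - [-0.04, -0.035, -0.02]
    - [-0.08, -0.07, -0.02]
    - [-0.12, -0.105, -0.02]
    - [-0.16, -0.14, -0.02]
    - [-0.2, -0.17, -0.02]
    - [-0.242, -0.209, -0.02]
    - [-0.242, -0.209, -0.02]
    - [-0.242, -0.209, -0.02]
    - [-0.242, -0.209, -0.02]
    - [-0.242, -0.209, -0.02]
  rot:
    - [0, 0, -0.15]
    - [0, 0, -0.3]
    - [0, 0, -0.45]
    - [0, 0, -0.58]
    - [0, 0, -0.58]
    - [0, 0, -0.58]
    - [0, 0, -0.58]
    - [0, 0, -0.58]
    - [0, 0, -0.58]
    - [0, 0, -0.58]
  jaw: [0, 0, 0, 0, 0, 0, 0, 0, 0, 0]

```text
t: 13.3
ee_pos: [0.5679, -0.1864, 0.2397]
tcp_rot: [-0.274, -3.129, -0.0]
contact_force: [0.5, -0.5, 0.2]
grip_width: 0.0852
gripper_force: 0.0
```

Run:
```python
from h import *
np.set_printoptions(precision=4,suppress=True)
c=cam('wrist')
a=c['img']; u,v=proj(c,[.568,-.188,.11]).astype(int); print(u,v, manip.observe()['ee_pos'])
A=cv2.resize(a[v-60:v+60,u-70:u+70],None,fx=5,fy=5,interpolation=cv2.INTER_CUBIC); print(v-60,u-70)
cv2.imwrite('pics/w5.png',cv2.cvtColor(A,cv2.COLOR_RGB2BGR))
```

```text
273 193 [ 0.5679 -0.1866  0.2399]
133 203
```

View pics/w5.png

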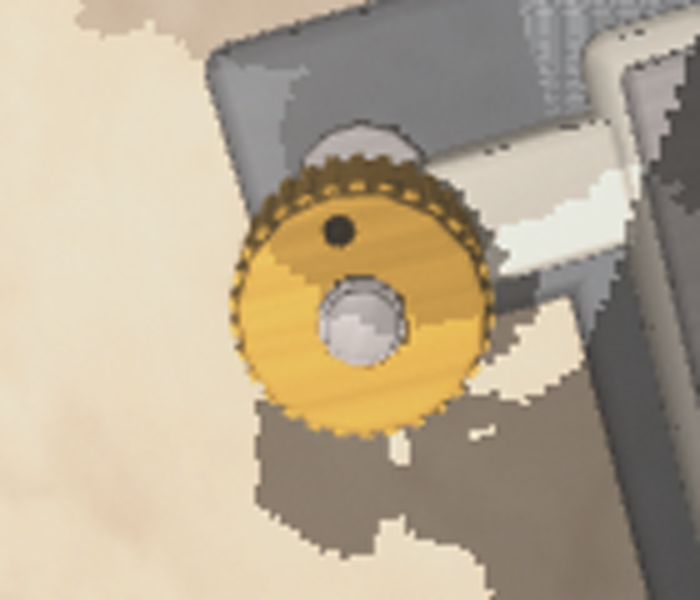

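Run:
```python
from h import *
np.set_printoptions(precision=4,suppress=True)
c=cam('wrist')
L=onz(c,275.2,198.6,.118); print(L, np.linalg.norm(L[:2]-[.5367,.1305]))
for z in (.106,.108,.11,.112,.114): print(z,proj(c,[L[0],L[1],z]),'r',5*c['f']*.02/(np.array(c['extrinsics'])@[L[0],L[1],z,1])[2])
print(tl([L[0],L[1],.088]))
```

```text
[ 0.57   -0.1876  0.118 ] 0.31980829957106593
0.106 [275.2445 194.3557] r 128.2317017143477
0.108 [275.2373 195.0393] r 129.09514346124885
0.11 [275.23   195.7321] r 129.97029191829083
0.112 [275.2227 196.4344] r 130.8573867932349
0.114 [275.2152 197.1463] r 131.75667438319033
[-0.0021 -0.0004  0.152 ]
```

move_arm:
  offset:
    - [-0.002, 0, 0.05]
    - [-0.002, 0, 0.1]
    - [-0.002, 0, 0.13]
    - [-0.002, 0, 0.152]
    - [-0.002, 0, 0.152]
    - [-0.002, 0, 0.152]
    - [-0.002, 0, 0.152]
    - [-0.002, 0, 0.152]
    - [-0.002, 0, 0.152]
    - [-0.002, 0, 0.152]
  rot:
    - [0, 0, 0]
    - [0, 0, 0]
    - [0, 0, 0]
    - [0, 0, 0]
    - [0, 0, 0]
    - [0, 0, 0]
    - [0, 0, 0]
    - [0, 0, 0]
    - [0, 0, 0]
    - [0, 0, 0]
  jaw: [0, 0, 0, 0, 0, 0.9, 0.9, 0.9, 0.9, 0.9]

```text
t: 14.65
ee_pos: [0.5704, -0.1881, 0.0884]
tcp_rot: [0.277, 3.128, -0.0]
contact_force: [2.1, 1.2, 2.0]
grip_width: 0.0371
gripper_force: 60.1
```

move_arm:
  offset:
    - [0, 0, 0.0007]
    - [0, 0, 0.0014]
    - [0, 0, 0.0022]
    - [0, 0, 0.0029]
    - [0, 0, 0.0036]
    - [0, 0, 0.0043]
    - [0, 0, 0.005]
    - [0, 0, 0.0058]
    - [0, 0, 0.0065]
    - [0, 0, 0.0065]
  rot:
    - [0, 0, 0.18]
    - [0, 0, 0.36]
    - [0, 0, 0.54]
    - [0, 0, 0.72]
    - [0, 0, 0.9]
    - [0, 0, 1.08]
    - [0, 0, 1.26]
    - [0, 0, 1.44]
    - [0, 0, 1.62]
    - [0, 0, 1.62]
  jaw: [0.9, 0.9, 0.9, 0.9, 0.9, 0.9, 0.9, 0.9, 0.9, 0.9]

```text
t: 15.9
ee_pos: [0.5695, -0.189, 0.0815]
tcp_rot: [2.456, 1.958, -0.002]
contact_force: [-2.5, -3.2, 1.9]
grip_width: 0.0373
gripper_force: 60.4
```

move_arm:
  offset:
    - [0, 0, 0.0007]
    - [0, 0, 0.0014]
    - [0, 0, 0.0022]
    - [0, 0, 0.0029]
    - [0, 0, 0.0035]
    - [0, 0, 0.0035]
    - [0, 0, 0.0035]
    - [0, 0, 0.0035]
    - [0, 0, 0.0035]
    - [0, 0, -0.03]
  rot:
    - [0, 0, 0.18]
    - [0, 0, 0.36]
    - [0, 0, 0.54]
    - [0, 0, 0.72]
    - [0, 0, 0.88]
    - [0, 0, 0.88]
    - [0, 0, 0.88]
    - [0, 0, 0.88]
    - [0, 0, 0.88]
    - [0, 0, 0.88]
  jaw: [0.9, 0.9, 0.9, 0.9, 0.9, 0.9, 0, 0, 0, 0]

```text
t: 17.15
ee_pos: [0.5674, -0.1867, 0.1082]
tcp_rot: [-3.052, -0.724, 0.008]
contact_force: [0.6, -0.1, -0.3]
grip_width: 0.0856
gripper_force: 0.0
```

move_arm:
  offset:
    - [0, 0, -0.05]
    - [0, 0, -0.11]
    - [0, 0, -0.13]
    - [0, 0, -0.13]
    - [0, 0, -0.13]
    - [0, 0, -0.13]
    - [0, 0, -0.13]
    - [0, 0, -0.13]
    - [0, 0, -0.13]
    - [0, 0, -0.13]
  rot:
    - [0, 0, 0]
    - [0, 0, 0]
    - [0, 0, 0]
    - [0, 0, 0]
    - [0, 0, 0]
    - [0, 0, 0]
    - [0, 0, 0]
    - [0, 0, 0]
    - [0, 0, 0]
    - [0, 0, 0]
  jaw: [0, 0, 0, 0, 0, 0, 0, 0, 0, 0]

```text
t: 18.4
ee_pos: [0.5698, -0.1881, 0.2414]
tcp_rot: [3.057, 0.724, 0.0]
contact_force: [-1.0, -0.7, 0.1]
grip_width: 0.0854
gripper_force: 0.0
```

Run:
```python
from h import *
np.set_printoptions(precision=4,suppress=True)
c=cam('wrist'); s=cam('scene')
a=c['img']; u,v=proj(c,[.57,-.1876,.1]).astype(int); print(u,v, manip.observe()['ee_pos'])
A=cv2.resize(a[v-60:v+60,u-60:u+60],(480,480),interpolation=cv2.INTER_CUBIC); print(v-60,u-60)
B=cv2.resize(s['img'][205:265,318:356],(304,480),interpolation=cv2.INTER_CUBIC)
cv2.imwrite('pics/w6.png',cv2.cvtColor(np.hstack([A,B]),cv2.COLOR_RGB2BGR))
for z in (.094,.097,.1,.103,.118): print(z,(proj(c,[.57,-.1876,z])-[u-60,v-60])*4)
```

```text
276 188 [ 0.5698 -0.1881  0.2414]
128 216
0.094 [240.7798 235.2452]
0.097 [240.7734 238.8908]
0.1 [240.767  242.6079]
0.103 [240.7604 246.3987]
0.118 [240.7254 266.539 ]
```

View pics/w6.png

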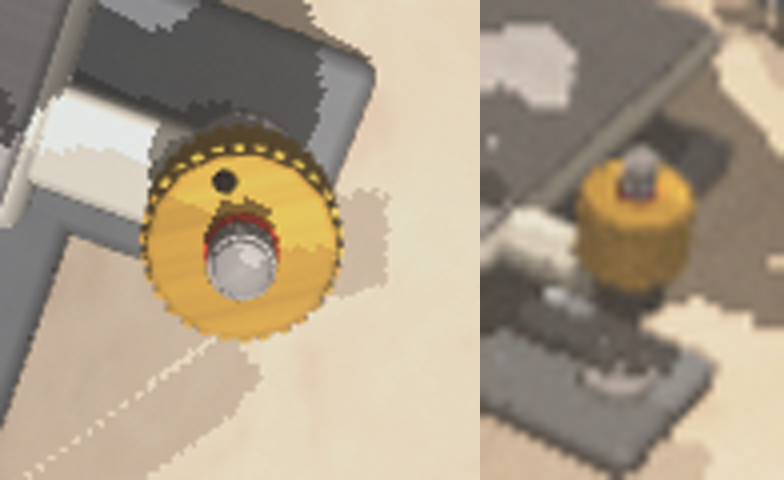

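Run:
```python
from h import *
np.set_printoptions(precision=4,suppress=True)
print(tl([.4688,-.0374,.18]))
```

```text
[-0.0227 -0.18    0.0614]
```

move_arm:
  offset:
    - [-0.006, -0.045, 0.0]
    - [-0.012, -0.09, 0.0]
    - [-0.018, -0.135, 0.02]
    - [-0.0227, -0.18, 0.061]
    - [-0.0227, -0.18, 0.061]
    - [-0.0227, -0.18, 0.061]
    - [-0.0227, -0.18, 0.061]
    - [-0.0227, -0.18, 0.061]
    - [-0.0227, -0.18, 0.061]
    - [-0.0227, -0.18, 0.061]
  rot:
    - [0, 0, 0.15]
    - [0, 0, 0.3]
    - [0, 0, 0.36]
    - [0, 0, 0.36]
    - [0, 0, 0.36]
    - [0, 0, 0.36]
    - [0, 0, 0.36]
    - [0, 0, 0.36]
    - [0, 0, 0.36]
    - [0, 0, 0.36]
  jaw: [0, 0, 0, 0, 0, 0, 0, 0, 0, 0]

```text
t: 19.75
ee_pos: [0.469, -0.0376, 0.1804]
tcp_rot: [3.137, 0.164, 0.0]
contact_force: [-1.3, 0.1, 0.1]
grip_width: 0.0855
gripper_force: 0.0
```

Run:
```python
from h import *
np.set_printoptions(precision=4,suppress=True)
c=cam('wrist'); im=c['img'].copy()
for p in [(.4688,-.0374,.057),(.4688+.022*.9947,-.0374+.0023,.057),(.4688-.022*.9947,-.0374-.0023,.057)]:
    u,v=proj(c,p); print(u,v); cv2.circle(im,(int(round(u)),int(round(v))),2,(255,0,255),-1)
cv2.imwrite('pics/w7.png',cv2.cvtColor(im,cv2.COLOR_RGB2BGR)); print(manip.observe()['ee_pos'],tl([.4688,-.0374,.037]))
```

```text
276.36365253743276 195.22395465728206
276.36246529642176 166.30584712947945
276.3647864460363 222.84302325518846
[ 0.4689 -0.0375  0.1804] [-0.0001 -0.0001  0.1434]
```

View pics/w7.png

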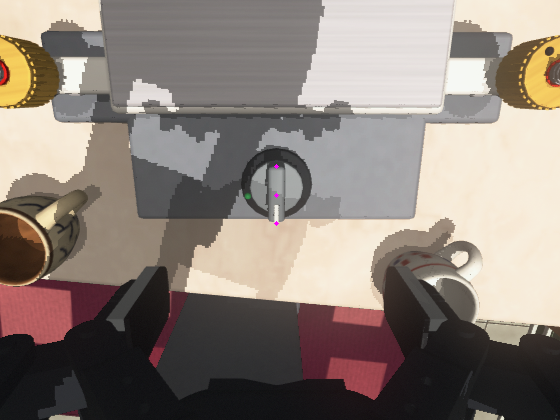

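move_arm:
  offset:
    - [0, 0, 0]
    - [0, 0, 0]
    - [0, 0, 0.05]
    - [0, 0, 0.1]
    - [0, 0, 0.13]
    - [0, 0, 0.143]
    - [0, 0, 0.143]
    - [0, 0, 0.143]
    - [0, 0, 0.143]
    - [0, 0, 0.143]
  rot:
    - [0, 0, 0]
    - [0, 0, 0]
    - [0, 0, 0]
    - [0, 0, 0]
    - [0, 0, 0]
    - [0, 0, 0]
    - [0, 0, 0]
    - [0, 0, 0]
    - [0, 0, 0]
    - [0, 0, 0]
  jaw: [0.5, 0.5, 0.5, 0.5, 0.5, 0.5, 1, 1, 1, 1]

```text
t: 21.05
ee_pos: [0.4698, -0.0373, 0.0386]
tcp_rot: [3.137, 0.165, 0.003]
contact_force: [-1.4, 3.5, 7.1]
grip_width: 0.0117
gripper_force: 61.1
```

move_arm:
  offset:
    - [0, 0, 0]
    - [0, 0, 0]
    - [0, 0, 0]
    - [0, 0, 0]
    - [0, 0, 0]
    - [0, 0, 0]
    - [0, 0, 0]
    - [0, 0, 0]
    - [0, 0, 0]
    - [0, 0, 0]
  rot:
    - [0, 0, 0]
    - [0, 0, 0.15]
    - [0, 0, 0.3]
    - [0, 0, 0.45]
    - [0, 0, 0.6]
    - [0, 0, 0.75]
    - [0, 0, 0.9]
    - [0, 0, 1.05]
    - [0, 0, 1.12]
    - [0, 0, 1.12]
  jaw: [1, 1, 1, 1, 1, 1, 1, 1, 1, 1]

```text
t: 22.3
ee_pos: [0.4693, -0.0382, 0.0386]
tcp_rot: [2.744, -1.527, 0.002]
contact_force: [-3.9, -2.4, 8.2]
grip_width: 0.0114
gripper_force: 61.4
```

move_arm:
  offset:
    - [0, 0, 0]
    - [0, 0, 0]
    - [0, 0, 0]
    - [0, 0, -0.03]
    - [0, 0, -0.08]
    - [0, 0, -0.14]
    - [0, 0, -0.2]
    - [0, 0, -0.22]
    - [0, 0, -0.22]
    - [0, 0, -0.22]
  rot:
    - [0, 0, 0]
    - [0, 0, 0]
    - [0, 0, 0]
    - [0, 0, 0]
    - [0, 0, 0]
    - [0, 0, 0]
    - [0, 0, 0]
    - [0, 0, 0]
    - [0, 0, 0]
    - [0, 0, 0]
  jaw: [0.7, 0.7, 0.7, 0.7, 0.7, 0.7, 0.7, 0.4, 0.0, 0.0]

```text
t: 23.55
ee_pos: [0.468, -0.0371, 0.2556]
tcp_rot: [2.745, -1.527, -0.004]
contact_force: [-0.4, 1.2, -0.6]
grip_width: 0.0784
gripper_force: 0.0
```

Run:
```python
from h import *
np.set_printoptions(precision=4,suppress=True)
c=cam('wrist'); save(c,'pics/w8.png')
print(manip.observe()['ee_pos'])
```

```text
[ 0.4678 -0.0371  0.2552]
```

View pics/w8.png

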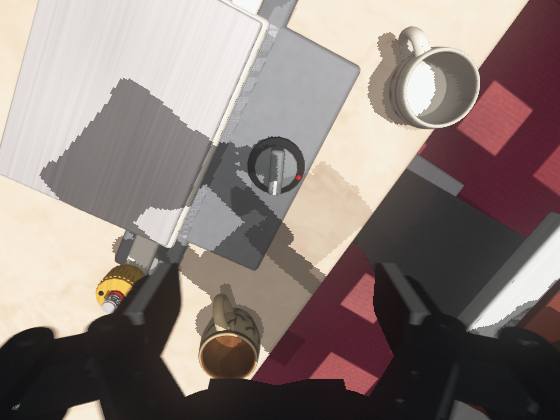

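move_arm:
  offset:
    - [0.03, 0.01, 0]
    - [0.06, 0.02, 0]
    - [0.09, 0.03, 0]
    - [0.12, 0.04, 0]
    - [0.15, 0.05, 0]
    - [0.18, 0.06, 0]
    - [0.21, 0.07, 0]
    - [0.24, 0.08, 0]
    - [0.26, 0.09, 0]
    - [0.282, 0.102, 0]
  rot:
    - [0, 0, -0.18]
    - [0, 0, -0.36]
    - [0, 0, -0.54]
    - [0, 0, -0.72]
    - [0, 0, -0.9]
    - [0, 0, -1.08]
    - [0, 0, -1.26]
    - [0, 0, -1.44]
    - [0, 0, -1.62]
    - [0, 0, -1.8]
  jaw: [0, 0, 0, 0, 0, 0, 0, 0, 0, 0]

```text
t: 24.85
ee_pos: [0.5302, -0.3309, 0.2545]
tcp_rot: [-2.896, -1.209, 0.003]
contact_force: [-0.2, 0.5, 0.6]
grip_width: 0.0851
gripper_force: 0.0
```

move_arm:
  offset:
    - [0, 0, 0]
    - [0, 0, 0]
    - [0, 0, 0]
    - [0, 0, 0]
    - [0, 0, 0]
    - [0, 0, 0]
    - [0, 0, 0]
    - [0, 0, 0]
    - [0, 0, 0]
    - [0, 0, 0]
  rot:
    - [0, 0, -0.18]
    - [0, 0, -0.36]
    - [0, 0, -0.54]
    - [0, 0, -0.72]
    - [0, 0, -0.89]
    - [0, 0, -0.89]
    - [0, 0, -0.89]
    - [0, 0, -0.89]
    - [0, 0, -0.89]
    - [0, 0, -0.89]
  jaw: [0, 0, 0, 0, 0, 0, 0, 0, 0, 0]

```text
t: 26.1
ee_pos: [0.5309, -0.3308, 0.2574]
tcp_rot: [2.103, 2.333, 0.0]
contact_force: [0.3, -0.9, 0.2]
grip_width: 0.0853
gripper_force: 0.0
```

```bash
cat >> h.py <<'E'
def tins(c,zlid=.04):
    h=cv2.cvtColor(c['img'],cv2.COLOR_RGB2HSV); out=[]
    for nm,lo,hi in [('green',(50,110,40),(90,255,255)),('orange',(8,160,110),(20,255,255))]:
        k,l,s,ce=cv2.connectedComponentsWithStats(cv2.inRange(h,lo,hi))
        for i in range(1,k):
            if s[i,4]>200:
                cn=max(cv2.findContours((l==i).astype(np.uint8),0,2)[0],key=len)
                e=cv2.fitEllipse(cv2.convexHull(cn)) if len(cn)>8 else None
                print(nm,s[i],ce[i],'ell',e[0] if e else 0,e[1] if e else 0,onz(c,*ce[i],zlid)[:2],'tool',tl([*onz(c,*ce[i],zlid)[:2],.008]))
E
python3 - <<'E'
from h import *
np.set_printoptions(precision=4,suppress=True)
c=cam('wrist'); save(c,'pics/w9.png'); print(manip.observe()['ee_pos'],manip.observe()['tcp_rot']); tins(c)
E
```

```text
[ 0.5309 -0.3308  0.2574] [ 2.1033  2.3333 -0.    ]
green [ 204  158   40   40 1250] [223.3464 177.5664] ell (223.29046630859375, 177.57125854492188) (38.912384033203125, 40.44832229614258) [ 0.4788 -0.3438] tool [-0.0075 -0.0532  0.2494]
orange [325   0  51  29 682] [353.0762  12.7815] ell (350.17462158203125, 6.036128044128418) (42.19404220581055, 50.314937591552734) [ 0.5837 -0.1829] tool [0.1416 0.0678 0.2494]
orange [ 321  162   40   39 1253] [340.6512 181.012 ] ell (340.63555908203125, 180.9468231201172) (38.84869384765625, 40.7829475402832) [ 0.5963 -0.3351] tool [-0.011   0.0646  0.2494]
```

View pics/w9.png

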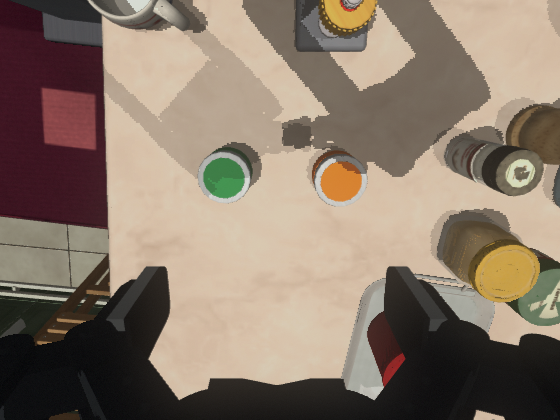

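The green tin at (223,178) and the orange one at (341,181) stand clear, with no neighbours in the fingers' way. I'll grasp the green one.

move_arm:
  offset:
    - [-0.0075, -0.053, 0.03]
    - [-0.0075, -0.053, 0.09]
    - [-0.0075, -0.053, 0.15]
    - [-0.0075, -0.053, 0.2]
    - [-0.0075, -0.053, 0.23]
    - [-0.0075, -0.053, 0.247]
    - [-0.0075, -0.053, 0.247]
    - [-0.0075, -0.053, 0.247]
    - [-0.0075, -0.053, 0.247]
    - [-0.0075, -0.053, 0.247]
  rot:
    - [0, 0, 0]
    - [0, 0, 0]
    - [0, 0, 0]
    - [0, 0, 0]
    - [0, 0, 0]
    - [0, 0, 0]
    - [0, 0, 0]
    - [0, 0, 0]
    - [0, 0, 0]
    - [0, 0, 0]
  jaw: [0, 0, 0, 0, 0, 0, 0, 0.8, 0.8, 0.8]

```text
t: 27.4
ee_pos: [0.4803, -0.345, 0.0127]
tcp_rot: [2.1, 2.331, -0.0]
contact_force: [-1.0, 1.0, 6.0]
grip_width: 0.0522
gripper_force: 62.1
```

Run:
```python
from h import *
np.set_printoptions(precision=4,suppress=True)
print(tl([.5832,-.0254,.2]),tl([.5832,-.0254,.08]),manip.observe()['ee_pos'])
```

```text
[ 0.3066  0.136  -0.1879] [ 0.3069  0.1357 -0.0679] [ 0.4803 -0.345   0.0127]
```

move_arm:
  offset:
    - [0, 0, -0.06]
    - [0.0, 0, -0.12]
    - [0.0, 0.0, -0.17]
    - [0.05, 0.02, -0.18]
    - [0.1, 0.045, -0.18]
    - [0.15, 0.07, -0.18]
    - [0.2, 0.09, -0.18]
    - [0.25, 0.11, -0.18]
    - [0.307, 0.136, -0.18]
    - [0.307, 0.136, -0.18]
  rot:
    - [0, 0, 0]
    - [0, 0, 0]
    - [0, 0, 0]
    - [0, 0, 0]
    - [0, 0, 0]
    - [0, 0, 0]
    - [0, 0, 0]
    - [0, 0, 0]
    - [0, 0, 0]
    - [0, 0, 0]
  jaw: [0.8, 0.8, 0.8, 0.8, 0.8, 0.8, 0.8, 0.8, 0.8, 0.8]

```text
t: 28.65
ee_pos: [0.5831, -0.0199, 0.191]
tcp_rot: [2.096, 2.34, 0.003]
contact_force: [0.7, 0.0, -1.7]
grip_width: 0.0521
gripper_force: 63.6
```

move_arm:
  offset:
    - [0, 0, 0.04]
    - [0, 0, 0.08]
    - [0, 0, 0.1]
    - [0, 0, 0.1055]
    - [0, 0, 0.108]
    - [0, 0, 0.108]
    - [0, 0, 0.108]
    - [0, 0, 0.108]
    - [0, 0, 0.108]
    - [0, 0, 0.108]
  rot:
    - [0, 0, 0]
    - [0, 0, 0]
    - [0, 0, 0]
    - [0, 0, 0]
    - [0, 0, 0]
    - [0, 0, 0]
    - [0, 0, 0]
    - [0, 0, 0]
    - [0, 0, 0]
    - [0, 0, 0]
  jaw: [0.8, 0.8, 0.8, 0.8, 0.8, 0.8, 0.8, 0.8, 0.8, 0.8]

```text
t: 29.9
ee_pos: [0.5828, -0.0243, 0.0827]
tcp_rot: [2.102, 2.333, 0.001]
contact_force: [0.9, 0.3, 0.5]
grip_width: 0.0522
gripper_force: 63.6
```

move_arm:
  offset:
    - [0, 0, 0]
    - [0, 0, 0]
    - [0, 0, 0]
    - [0, 0, 0]
    - [0, 0, -0.03]
    - [0, 0, -0.08]
    - [0, 0, -0.13]
    - [0, 0, -0.15]
    - [0, 0, -0.15]
    - [0, 0, -0.15]
  rot:
    - [0, 0, 0]
    - [0, 0, 0]
    - [0, 0, 0]
    - [0, 0, 0]
    - [0, 0, 0]
    - [0, 0, 0]
    - [0, 0, 0]
    - [0, 0, 0]
    - [0, 0, 0]
    - [0, 0, 0]
  jaw: [0.5, 0, 0, 0, 0, 0, 0, 0, 0, 0]

```text
t: 31.15
ee_pos: [0.5811, -0.0241, 0.2298]
tcp_rot: [-2.101, -2.331, 0.003]
contact_force: [0.2, -0.6, 0.2]
grip_width: 0.0854
gripper_force: 0.0
```

Run:
```python
from h import *
np.set_printoptions(precision=4,suppress=True)
c=cam('wrist'); print(manip.observe()['ee_pos']); tins(c,.11); print(tl([.585,-.3351,.22]))
```

```text
[ 0.5809 -0.024   0.2295]
green [ 252  188   55   35 1315] [278.3894 205.1947] ell (277.6639404296875, 201.9634552001953) (38.466270446777344, 56.789363861083984) [ 0.5828 -0.0304] tool [-0.0068  0.0022  0.2214]
[-0.3098 -0.0282  0.0092]
```

move_arm:
  offset:
    - [-0.05, 0, 0]
    - [-0.1, -0.01, 0]
    - [-0.15, -0.015, 0]
    - [-0.2, -0.02, 0]
    - [-0.25, -0.025, 0]
    - [-0.31, -0.028, 0]
    - [-0.31, -0.028, 0]
    - [-0.31, -0.028, 0]
    - [-0.31, -0.028, 0]
    - [-0.31, -0.028, 0]
  rot:
    - [0, 0, 0]
    - [0, 0, 0]
    - [0, 0, 0]
    - [0, 0, 0]
    - [0, 0, 0]
    - [0, 0, 0]
    - [0, 0, 0]
    - [0, 0, 0]
    - [0, 0, 0]
    - [0, 0, 0]
  jaw: [0, 0, 0, 0, 0, 0, 0, 0, 0, 0]

```text
t: 32.45
ee_pos: [0.587, -0.3341, 0.2324]
tcp_rot: [-2.101, -2.336, -0.0]
contact_force: [-0.2, 0.5, -0.1]
grip_width: 0.0856
gripper_force: 0.0
```

Run:
```python
from h import *
np.set_printoptions(precision=4,suppress=True)
c=cam('wrist'); print(manip.observe()['ee_pos']); tins(c)
```

```text
[ 0.587  -0.3343  0.2325]
orange [ 239  153   44   43 1415] [259.8212 174.636 ] ell (260.2505187988281, 173.91015625) (42.62682342529297, 43.83582305908203) [ 0.5715 -0.3348] tool [ 0.0011 -0.0154  0.2245]
```

The orange tin has been knocked about 25 mm, to (0.5715,-0.335). I'll use the new position.

move_arm:
  offset:
    - [0.001, -0.015, 0.03]
    - [0.001, -0.015, 0.09]
    - [0.001, -0.015, 0.15]
    - [0.001, -0.015, 0.2]
    - [0.001, -0.015, 0.222]
    - [0.001, -0.015, 0.222]
    - [0.001, -0.015, 0.222]
    - [0.001, -0.015, 0.222]
    - [0.001, -0.015, 0.222]
    - [0.001, -0.015, 0.222]
  rot:
    - [0, 0, 0]
    - [0, 0, 0]
    - [0, 0, 0]
    - [0, 0, 0]
    - [0, 0, 0]
    - [0, 0, 0]
    - [0, 0, 0]
    - [0, 0, 0]
    - [0, 0, 0]
    - [0, 0, 0]
  jaw: [0, 0, 0, 0, 0, 0, 0.8, 0.8, 0.8, 0.8]

```text
t: 33.75
ee_pos: [0.5737, -0.3376, 0.0139]
tcp_rot: [2.099, 2.33, 0.001]
contact_force: [0.0, 0.4, 6.5]
grip_width: 0.0522
gripper_force: 62.5
```

Run:
```python
from h import *
np.set_printoptions(precision=4,suppress=True)
print(tl([.5905,-.1,.19]),tl([.5905,-.1,.08]),manip.observe()['ee_pos'])
```

```text
[ 0.2339  0.0421 -0.1768] [ 0.2343  0.0416 -0.0668] [ 0.5737 -0.3376  0.0139]
```

move_arm:
  offset:
    - [0, 0, -0.06]
    - [0.0, 0, -0.12]
    - [0.0, 0.0, -0.17]
    - [0.05, 0.01, -0.175]
    - [0.1, 0.02, -0.175]
    - [0.15, 0.03, -0.175]
    - [0.2, 0.035, -0.175]
    - [0.234, 0.042, -0.175]
    - [0.234, 0.042, -0.175]
    - [0.234, 0.042, -0.175]
  rot:
    - [0, 0, 0]
    - [0, 0, 0]
    - [0, 0, 0]
    - [0, 0, 0]
    - [0, 0, 0]
    - [0, 0, 0]
    - [0, 0, 0]
    - [0, 0, 0]
    - [0, 0, 0]
    - [0, 0, 0]
  jaw: [0.8, 0.8, 0.8, 0.8, 0.8, 0.8, 0.8, 0.8, 0.8, 0.8]

```text
t: 35.0
ee_pos: [0.5894, -0.0995, 0.1862]
tcp_rot: [2.101, 2.333, 0.0]
contact_force: [-0.5, -0.4, -1.9]
grip_width: 0.0522
gripper_force: 63.2
```

move_arm:
  offset:
    - [0, 0, 0.04]
    - [0, 0, 0.08]
    - [0, 0, 0.098]
    - [0, 0, 0.1035]
    - [0, 0, 0.1035]
    - [0, 0, 0.1035]
    - [0, 0, 0.1035]
    - [0, 0, 0.1035]
    - [0, 0, 0.1035]
    - [0, 0, 0.1035]
  rot:
    - [0, 0, 0]
    - [0, 0, 0]
    - [0, 0, 0]
    - [0, 0, 0]
    - [0, 0, 0]
    - [0, 0, 0]
    - [0, 0, 0]
    - [0, 0, 0]
    - [0, 0, 0]
    - [0, 0, 0]
  jaw: [0.8, 0.8, 0.8, 0.8, 0.8, 0.8, 0.5, 0, 0, 0]

```text
t: 36.25
ee_pos: [0.5891, -0.0988, 0.0818]
tcp_rot: [-2.103, -2.334, -0.0]
contact_force: [-0.1, 0.4, 0.2]
grip_width: 0.0854
gripper_force: 0.0
```

move_arm:
  offset:
    - [0, 0, 0]
    - [0, 0, -0.03]
    - [0, 0, -0.08]
    - [0, 0, -0.13]
    - [0, 0, -0.15]
    - [0, 0, -0.15]
    - [0, 0, -0.15]
    - [0, 0, -0.15]
    - [0, 0, -0.15]
    - [0, 0, -0.15]
  rot:
    - [0, 0, 0]
    - [0, 0, 0]
    - [0, 0, 0]
    - [0, 0, 0]
    - [0, 0, 0]
    - [0, 0, 0]
    - [0, 0, 0]
    - [0, 0, 0]
    - [0, 0, 0]
    - [0, 0, 0]
  jaw: [0, 0, 0, 0, 0, 0, 0, 0, 0, 0]

```text
t: 37.5
ee_pos: [0.5889, -0.0989, 0.2311]
tcp_rot: [-2.102, -2.333, 0.001]
contact_force: [-1.0, -0.6, 0.1]
grip_width: 0.0857
gripper_force: 0.0
```

Run:
```python
from h import *
np.set_printoptions(precision=4,suppress=True)
c=cam('wrist'); print(manip.observe()['ee_pos']); tins(c,.11); print(tl([.59,.30,.25]))
```

```text
[ 0.589  -0.0989  0.2314]
green [ 249   59   60   62 2884] [278.5936  89.4189] ell (278.5032043457031, 89.50716400146484) (59.38017654418945, 61.93870544433594) [ 0.5823 -0.0231] tool [0.076  0.0014 0.2234]
orange [ 251  166   54   53 2267] [277.6855 192.3154] ell (277.7115173339844, 192.3016357421875) (52.88166809082031, 54.68417739868164) [ 0.5894 -0.0958] tool [0.003  0.0009 0.2234]
[ 0.3966  0.0424 -0.0186]
```

move_arm:
  offset:
    - [0.05, 0, -0.02]
    - [0.1, 0.01, -0.02]
    - [0.15, 0.015, -0.02]
    - [0.2, 0.02, -0.02]
    - [0.25, 0.025, -0.02]
    - [0.3, 0.03, -0.02]
    - [0.35, 0.04, -0.02]
    - [0.397, 0.042, -0.02]
    - [0.397, 0.042, -0.02]
    - [0.397, 0.042, -0.02]
  rot:
    - [0, 0, 0]
    - [0, 0, 0]
    - [0, 0, 0]
    - [0, 0, 0]
    - [0, 0, 0]
    - [0, 0, 0]
    - [0, 0, 0]
    - [0, 0, 0]
    - [0, 0, 0]
    - [0, 0, 0]
  jaw: [0, 0, 0, 0, 0, 0, 0, 0, 0, 0]

```text
t: 38.8
ee_pos: [0.5896, 0.3, 0.2515]
tcp_rot: [2.102, 2.334, -0.001]
contact_force: [0.0, -0.8, 0.3]
grip_width: 0.0854
gripper_force: 0.0
```

Run:
```python
from h import *
np.set_printoptions(precision=4,suppress=True)
c=cam('wrist'); save(c,'pics/w10.png'); print(manip.observe()['ee_pos']); tins(c)
```

```text
[0.5898 0.2995 0.2517]
green [266  99  43  34 987] [288.5056 115.4083] ell (288.22857666015625, 113.69837951660156) (34.1058349609375, 43.8527946472168) [0.5952 0.3543] tool [0.0541 0.0111 0.2436]
```

View pics/w10.png

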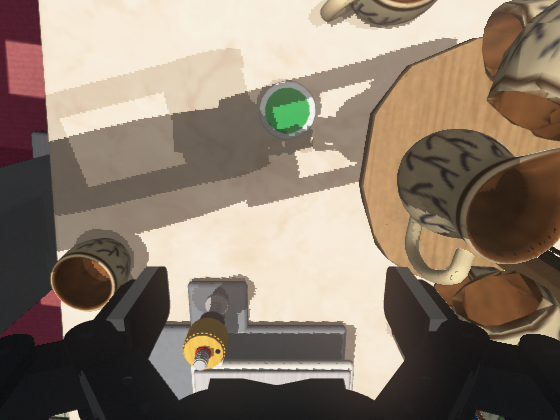

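Only the one green tin stands on the left, its lid ring centred at about (287,109). The board edge is about 67 mm away, so the fingers clear it.

move_arm:
  offset:
    - [0.03, 0.009, 0.03]
    - [0.059, 0.009, 0.06]
    - [0.059, 0.009, 0.12]
    - [0.059, 0.009, 0.17]
    - [0.059, 0.009, 0.21]
    - [0.059, 0.009, 0.241]
    - [0.059, 0.009, 0.241]
    - [0.059, 0.009, 0.241]
    - [0.059, 0.009, 0.241]
    - [0.059, 0.009, 0.241]
  rot:
    - [0, 0, 0]
    - [0, 0, 0]
    - [0, 0, 0]
    - [0, 0, 0]
    - [0, 0, 0]
    - [0, 0, 0]
    - [0, 0, 0]
    - [0, 0, 0]
    - [0, 0, 0]
    - [0, 0, 0]
  jaw: [0, 0, 0, 0, 0, 0, 0, 0.8, 0.8, 0.8]

```text
t: 40.1
ee_pos: [0.5946, 0.3606, 0.014]
tcp_rot: [2.102, 2.332, 0.007]
contact_force: [0.2, -1.8, 7.0]
grip_width: 0.0519
gripper_force: 63.3
```

Run:
```python
from h import *
np.set_printoptions(precision=4,suppress=True)
print(tl([.5759,.0475,.19]),manip.observe()['ee_pos'])
```

```text
[-0.3092 -0.0503 -0.1766] [0.5946 0.3606 0.014 ]
```

move_arm:
  offset:
    - [0, 0, -0.06]
    - [0, 0, -0.12]
    - [0, 0, -0.17]
    - [-0.05, -0.01, -0.175]
    - [-0.1, -0.02, -0.175]
    - [-0.15, -0.025, -0.175]
    - [-0.2, -0.035, -0.175]
    - [-0.25, -0.04, -0.175]
    - [-0.309, -0.05, -0.175]
    - [-0.309, -0.05, -0.175]
  rot:
    - [0, 0, 0]
    - [0, 0, 0]
    - [0, 0, 0]
    - [0, 0, 0]
    - [0, 0, 0]
    - [0, 0, 0]
    - [0, 0, 0]
    - [0, 0, 0]
    - [0, 0, 0]
    - [0, 0, 0]
  jaw: [0.8, 0.8, 0.8, 0.8, 0.8, 0.8, 0.8, 0.8, 0.8, 0.8]

```text
t: 41.35
ee_pos: [0.5749, 0.0435, 0.1866]
tcp_rot: [2.108, 2.327, -0.0]
contact_force: [0.2, 0.2, -0.5]
grip_width: 0.0523
gripper_force: 63.3
```

move_arm:
  offset:
    - [0, 0, 0]
    - [0, 0, 0.04]
    - [0, 0, 0.08]
    - [0, 0, 0.098]
    - [0, 0, 0.1025]
    - [0, 0, 0.1025]
    - [0, 0, 0.1025]
    - [0, 0, 0.1025]
    - [0, 0, 0.1025]
    - [0, 0, 0.1025]
  rot:
    - [0, 0, 0]
    - [0, 0, 0]
    - [0, 0, 0]
    - [0, 0, 0]
    - [0, 0, 0]
    - [0, 0, 0]
    - [0, 0, 0]
    - [0, 0, 0]
    - [0, 0, 0]
    - [0, 0, 0]
  jaw: [0.8, 0.8, 0.8, 0.8, 0.8, 0.8, 0.8, 0.5, 0, 0]

```text
t: 42.6
ee_pos: [0.5751, 0.0473, 0.0837]
tcp_rot: [2.103, 2.333, 0.001]
contact_force: [-0.0, 0.3, -0.0]
grip_width: 0.0847
gripper_force: 0.0
```

move_arm:
  offset:
    - [0, 0, 0]
    - [0, 0, -0.03]
    - [0, 0, -0.08]
    - [0, 0, -0.13]
    - [0, 0, -0.19]
    - [0, 0, -0.25]
    - [0, 0, -0.25]
    - [0, 0, -0.25]
    - [0, 0, -0.25]
    - [0, 0, -0.25]
  rot:
    - [0, 0, 0]
    - [0, 0, 0]
    - [0, 0, 0]
    - [0, 0, 0]
    - [0, 0, 0]
    - [0, 0, 0]
    - [0, 0, 0]
    - [0, 0, 0]
    - [0, 0, 0]
    - [0, 0, 0]
  jaw: [0, 0, 0, 0, 0, 0, 0, 0, 0, 0]

```text
t: 43.85
ee_pos: [0.5742, 0.0474, 0.3313]
tcp_rot: [-2.101, -2.332, 0.003]
contact_force: [1.1, 0.1, -0.2]
grip_width: 0.0856
gripper_force: 0.0
```

Run:
```python
from h import *
np.set_printoptions(precision=4,suppress=True)
c=cam('wrist'); print(manip.observe()['ee_pos']); tins(c,.11)
a=cam('scene')['img'][165:275,230:360]; b=cam('side')['img'][180:290,190:330]
w=cv2.resize(c['img'],(784,588))
cv2.imwrite('pics/f.png',cv2.cvtColor(np.vstack([np.hstack([cv2.resize(a,(390,330),interpolation=2),cv2.resize(b,(390,330),interpolation=2)]),cv2.resize(c['img'],(780,585))[:270]]),cv2.COLOR_RGB2BGR))
```

```text
[0.5744 0.0474 0.3318]
green [ 258  156   40   35 1061] [277.4609 172.9868] ell (277.43914794921875, 171.08384704589844) (37.60080337524414, 39.95024108886719) [0.5749 0.0439] tool [-0.0037  0.001   0.3238]
green [ 259  217   38   36 1062] [277.5443 234.7637] ell (277.5335998535156, 234.7442169189453) (35.40658187866211, 37.93240737915039) [ 0.582  -0.0226] tool [-0.0705  0.0012  0.3237]
orange [260 280  36  32 905] [277.0983 295.6221] ell (277.115234375, 295.6512451171875) (31.794328689575195, 35.780189514160156) [ 0.5892 -0.0952] tool [-0.1435  0.0008  0.3237]
```

View pics/f.png

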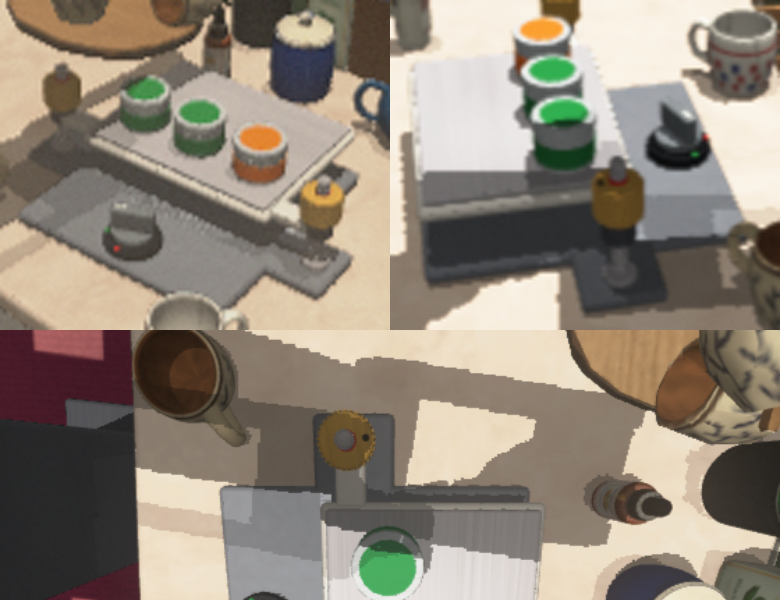

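The final view shows all three tins upright on the pan, the knob turned over and both cups unmoved.

```bash
python3 -c "
from rig import hand_in
print(hand_in())"
```

```text
the job is handed in; nothing more can be done
None
```

I handed the job in at about 44 s with no verdict returned: both collars stand on their red bands (estimated within 2 mm, from how much of each band shows), the lock knob is turned to green, all three tins present stand upright on the pan (one was knocked aside mid-run and picked up from its new spot), and both cups stayed put.

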